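# Close the balance's draught shield and tare

## Task

An empty beaker stands on the pan of the laboratory balance, ready for weighing. With the fingertips only, gently push all three open doors of the draught shield (top, left and right) fully shut by their grips, then press the long tare key on the front panel right down and let it come up again. Grasp and lift nothing, press no other key, and leave the beaker and everything else on the bench as they are.

Things in the scene. Friction and masses are not known exactly. Their poses are not given: they have to be found in the camera images.
- balance: White fixed balance 325 (x) x 210 (y) x 235 mm tall without top grip, on a 25 mm stone slab. Origin on its underside, mid-width; +x runs from its front (-175 mm) to its back (+150), away from the robot at yaw 0; +y its left, as the robot sees it. Sloping control panel at x -175 to -65 mm, glazed chamber -65 to +85, white housing behind. Roof guide strips, z 235 mm, are its highest fixed parts.
- top_door (a joint): Roof door of the draught shield: a 153 x 184 x 4 mm glass pane, upper face at z = 234 mm of the balance, with a black grip bar. Joint value in m: 0 = fully shut, grows to 0.095 as the door slides towards the back (+x of the balance). Sliding friction about 1.2 N plus damping of 5 N s/m; it stays where it is left; hard stop at 0.
- top_push (a point): Centre of the REAR face of the top door's grip; moves with the door; axes as the balance. Grip: black bar across the door's front edge, 90 mm wide (y), 10 mm thick (x), 22 mm tall, rising from the pane (upper face 11 mm below this point) to 11 mm above it. Pushing this face to the front (-x of the balance) shuts the door.
- left_door (a joint): Door in the left (+y) side of the draught shield: a 153 x 140 x 4 mm glass pane in side rails, with a black grip. Joint value in m: 0 = fully shut, grows to 0.095 as the door slides towards the back (+x of the balance). Sliding friction about 1.2 N plus damping of 5 N s/m; it stays where it is left; hard stop at 0.
- left_push (a point): Centre of the REAR face of the left door's grip; moves with the door; axes as the balance. Grip: black upright tab near the door's front edge, 10 mm thick (x), standing out 22 mm from the pane's outside towards +y (this point is 11 mm from the pane), 50 mm tall (25 above and below this point); free space behind it. Pushing this face to the front (-x of the balance) shuts the door.
- right_door (a joint): Door in the right (-y) side of the draught shield: a 153 x 140 x 4 mm glass pane in side rails, with a black grip. Joint value in m: 0 = fully shut, grows to 0.095 as the door slides towards the back (+x of the balance). Sliding friction about 1.2 N plus damping of 5 N s/m; it stays where it is left; hard stop at 0.
- right_push (a point): Centre of the REAR face of the right door's grip; moves with the door; axes as the balance. Grip: black upright tab near the door's front edge, 10 mm thick (x), standing out 22 mm from the pane's outside towards -y (this point is 11 mm from the pane), 50 mm tall (25 above and below this point); free space behind it. Pushing this face to the front (-x of the balance) shuts the door.
- tare_key (a joint): The tare key: the long white bar key in the middle of the control panel, 56 mm (y of the balance) x 15 mm. Joint value 0 = up, 0.004 m = fully down, moving square to the panel; sprung: starts to move at about 2 N, fully down at about 4 N, comes up by itself.
- tare_key_top (a point): Centre of the tare key's top face, 7 mm above the panel when up (3 mm when down). The panel rises towards the back at 14 degrees, so z here is tilted 14 degrees to the front from vertical; y is the balance's y. 148 mm in front of the balance's origin; the chamber's front pane is 85 mm behind it.
- power_key (a joint): Small round power key (14 mm across) on the left (+y) of the long key, 66 mm from its centre. Joint value 0 = up, 0.004 m = fully down. To be left alone.
- menu_key (a joint): Small round menu key (14 mm across) on the right (-y) of the long key, 66 mm from its centre. Joint value 0 = up, 0.004 m = fully down. To be left alone.
- pan (a point): Centre of the upper face of the round steel weighing pan (90 mm across) inside the chamber, at z = 96 mm of the balance.
- beaker: Small empty glass beaker, 42 mm across, 58 mm tall, loose on the pan; origin at the centre of its underside, z up.
- cal_weight: Steel 200 g weight with a knob, 34 mm across, 60 mm tall, on the slab beside the balance; origin under its centre. Bystander.
- weigh_bottle: Small glass jar with white cap, 36 mm across, 55 mm tall, on the slab beside the balance; origin under its centre. Bystander.
- tape_roll: Roll of paper tape lying flat, 100 mm across, 48 mm tall; origin under its centre. Bystander.
- solvent_bottle: White plastic bottle with red cap, 64 mm across, 150 mm tall; origin under its centre. Bystander.
- sample_jar: Amber glass jar with black lid, 60 mm across, 75 mm tall; origin under its centre. Bystander.
- tensile_bar: Flat aluminium tensile specimen, about 170 x 19 x 5 mm, lying on the bench; origin under its centre. Bystander.
- spatula: Flat-bladed scraper with a wooden handle, 190 mm long, lying on the bench; origin under it. Bystander.

How it is judged:
By the outcome, as a careful person would: the job done as asked, in the order asked, and still so for the second after the job is handed in, with the robot touching nothing.
It also fails if it takes over 58 s, if anything falls off the work surface, if the arm or the gripper's body presses on something with over 40 N, if the wrist force passes 120 N, or if a joint passes its speed limit or range.

## Robot

A 7-joint arm with a two-finger parallel gripper is mounted at the origin on the work surface. World frame = base frame: x ahead of the robot, y to its left, z up, the work surface at z = 0. Lengths are in m, angles in rad, forces in N, time in s.
With the tool pointing down it reaches from about 0.425 to 0.925 m from the base axis. Payload 6.8 kg.
Tool frame: the origin (TCP) lies at the very end of the fingers, on their centre line; the grasp point (between the pads) lies 19 mm behind it; z points along the fingers, y is the line along which they close (so a half turn about z gives the same grasp; the last joint's range is limited). The gripper opens to 85 mm and grips with 20 to 120 N. Pads are 22 mm wide; open, the fingers measure 114 mm over their backs; the gripper's body (76 mm by 85 mm) begins 54 mm behind the grasp point. The pads swing forward as they close: fully open they stand 13 mm farther back than shut.
Start: joints at [-1.263, 0.477, 0.022, 1.555, -0.011, 1.109, -0.083], TCP at [0.273, 0.618, 0.231] pointing down, gripper open.
Joint ranges: [-2.96, 2.96], [-0.34, 2.1], [-1.41, 1.46], [0.24, 2.44], [-1.37, 4.51], [0.17, 1.92], [-2.96, 2.96]. Speed limits (rad/s): [2.39, 2.39, 3.14, 3.14, 3.14, 3.14, 3.14].

## Interface

Orientations are given as a unit quaternion [w, x, y, z].
In Python, from workcell import env, optics gives the robot as it stands.
- The arm moves only by the tool drive_tool, never from a script. Its argument "rows" is a list of rows, each an object with "xyz": the shift along the tool's x, y, z in mm, a list of three; "twist": the turn about the tool's z in degrees; "claw": the closure, from -1 (fully open) to 1 (shut). A call has 1 to 12 rows; each row is the pose to reach, as a shift and turn from the pose commanded when the call began, along the tool's axes at that moment; what a row does not reach only later rows make up. A row lasts 1/8 s, in which the tool goes at most 62.5 mm and 10.7 degrees, less where a joint would pass 70% of its speed; a pose out of reach is approached as far as the arm can. A call with a gripper value outside its range is refused whole. The fingers move at their own pace and stop on an object; "squeeze" is the grip in N (left out, the last holds). Time passes only in rows, so rows that repeat a pose let the fingers close. It gives the time, the measured TCP pose, the force, the opening and the grip force at its end, in the units of the state.
- env.sense(): the state, without advancing time (a new reading comes with each control period).
- optics.read_camera(name): name is "scene" or "top" or "wrist"; returns a dict with "img" (420x560x3 uint8, red, green, blue), "depth" (420x560 float32, m along the optical axis (not along the pixel's ray), 0 where there is no reading), "fx", "fy", "cx", "cy" (pixels), "k1" (the pictures are not rectified: a ray, as slopes to the right and down, at radius r is drawn at 1 + k1 r^2 times it, then the intrinsics apply), "extrinsics" (4x4, takes a point from world to camera coordinates). Camera axes: x right, y up, looking along -z (the intrinsics and any distortion apply to the point x, -y, -z); pixel columns grow to the right and rows downward; lengths in m; the calibration is good to about 2 mm. A picture is of the moment at which its call begins.
- env.finish_job(): hands the job in; it is judged then, once.
The state is a dict: "t": time; "qpos": joint angles; "qvel": joint speeds; "effort": joint torques, N m; "eef_pos": TCP position; "tool_rot": TCP orientation; "force": force on the tool from outside, world axes, zero at the start; "ft_torque": the same for the moment, N m; "opening": opening from 0.0 (shut) to 1.0 (fully open); "grip_force": force on a finger pad.
Only numpy, scipy, OpenCV 4.12 (cv2) and the standard library are available. Lean on these libraries where they do the work, as an engineer would, in place of code of your own. Each camera call takes 0.05 s, during which the arm holds its last target. There are 200 camera calls.

## Working session

There is one attempt and no reset: what is moved stays moved. The work goes in short steps, Python scripts to look and compute and a tool call to move; the robot and the scene stay as the last step left them, time stands still between calls to the robot, and variables do not carry over. Pictures are saved under pics/ and viewed, at most 10 in all, crops included, and the job is handed in when it is done.

Besides the shell and the picture viewer there is one more tool, called after "Call:" in YAML: its name, and indented under it one key for each argument. drive_tool: Moves the arm, as the interface text tells. Its arguments: {"type":"object","properties":{"rows":{"type":"array","items":{"type":"object","properties":{"xyz":{"type":"array","items":{"type":"number"}},"twist":{"type":"number"},"claw":{"type":"number"}}}},"squeeze":{"type":"number"}},"required":["rows"]}

```bash
mkdir -p pics; cat > h.py <<'E'
import numpy as np, cv2
from workcell import env, optics
def cam(n):
    c=optics.read_camera(n); return c
def save(c,fn): cv2.imwrite('pics/'+fn,cv2.cvtColor(c['img'],cv2.COLOR_RGB2BGR))
def ray(c,u,v):
    d=np.array([(u-c['cx'])/c['fx'],(v-c['cy'])/c['fy']]); s=d.copy()
    for _ in range(20): s=d/(1+c['k1']*(s@s))
    E=c['extrinsics']; R=E[:3,:3]; o=-R.T@E[:3,3]
    return o, R.T@np.array([s[0],-s[1],-1.])
def onz(c,u,v,z):
    o,d=ray(c,u,v); return o+d*(z-o[2])/d[2]
def dep(c,u,v):
    o,d=ray(c,u,v); return o+d*c['depth'][int(round(v)),int(round(u))]
def proj(c,p):
    E=c['extrinsics']; q=E[:3,:3]@np.array(p)+E[:3,3]; s=np.array([q[0],-q[1]])/-q[2]
    s=s*(1+c['k1']*(s@s)); return np.array([s[0]*c['fx']+c['cx'],s[1]*c['fy']+c['cy']])
E
python3 - <<'E'
from h import *
print(env.sense())
for n in('scene','top'):
    c=cam(n); save(c,n+'1.png'); print(n,c['fx'],c['k1'],c['extrinsics'].round(3).tolist())
E
```

```text
{'t': 0.0, 'qpos': array([-1.26307609,  0.47781112,  0.02233768,  1.55646971, -0.01148078,
        1.10929765, -0.08312315]), 'qvel': array([-1.34049074e-03, -5.92579844e-04,  2.28774589e-03, -1.16936200e-03,
        1.63366027e-03,  2.18122668e-03, -3.12376032e-05]), 'effort': array([ 4.83109379e-04, -5.96455622e+01,  1.60869732e+00, -2.81196535e+01,
        1.25420120e-02,  9.47022869e-03,  2.35962835e-05]), 'eef_pos': array([0.2724351 , 0.61692102, 0.23031059]), 'tool_rot': array([-1.15182611e-04,  2.06411148e-01,  9.78464908e-01, -9.21631228e-04]), 'force': array([-1.14287808,  1.50266447, -0.34768842]), 'ft_torque': array([0.0425463 , 0.02548972, 0.02190719]), 'grip_force': 0.0, 'opening': 1.0001786064893967}
scene 465.55500533535405 -0.003331333079237616 [[-0.968, -0.25, -0.013, 0.495], [0.211, -0.841, 0.498, -0.203], [-0.135, 0.479, 0.867, -1.278], [0.0, 0.0, 0.0, 1.0]]
top 396.5744736051713 -0.01592968336159075 [[-0.005, -1.0, -0.028, 0.039], [0.987, -0.009, 0.162, -0.539], [-0.162, -0.027, 0.986, -1.187], [0.0, 0.0, 0.0, 1.0]]
```

View pics/scene1.png

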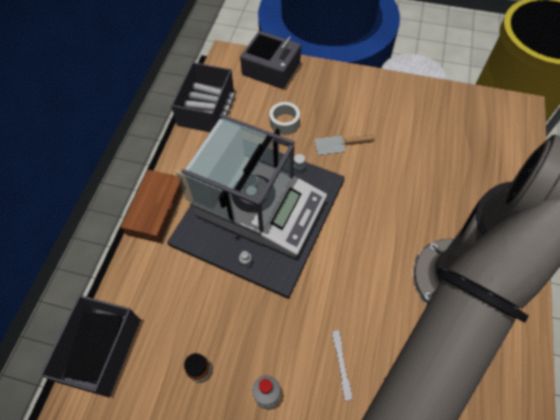

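View pics/top1.png

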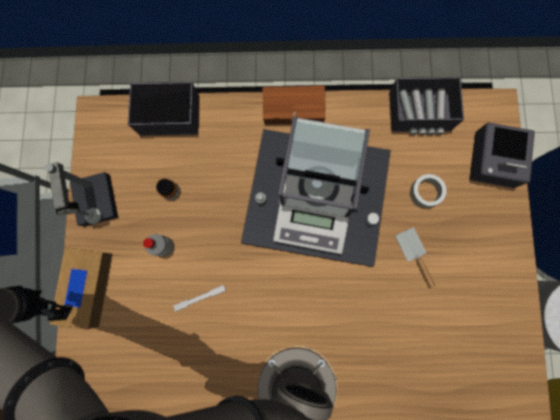

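The top view shows the balance at about (320,190), yawed slightly. The tare key is at about (310,238), the top grip bar near (322,177), the side tabs near (281,190) and (364,189), and the bystanders on the slab at (260,198) and (373,218). I'll zoom in.

```bash
python3 - <<'E'
from h import *
c=cam('top'); s=cam('scene')
a=cv2.resize(c['img'][105:270,235:400],None,fx=4.8,fy=3.6,interpolation=cv2.INTER_CUBIC)[:, :]
a=cv2.resize(c['img'][110:260,240:395],(620,600),interpolation=cv2.INTER_CUBIC)
cv2.imwrite('pics/topz.png',a[:,:,::-1])
b=cv2.resize(s['img'][105:275,165:350],(653,600),interpolation=cv2.INTER_CUBIC)
cv2.imwrite('pics/scz.png',b[:,:,::-1])
# slab corners from dark mask
hsv=cv2.cvtColor(c['img'],cv2.COLOR_RGB2HSV)
print(c['cx'],c['cy'])
for u,v in[(310,238),(322,177),(281,190),(364,189),(260,198),(373,218),(250,240),(340,240)]:
    print(u,v,c['img'][v,u],dep(c,u,v).round(3))
E
```

```text
283.1553698344982 208.99852984528803
310 238 [188 184 182] [ 0.445 -0.045  0.082]
322 177 [11 12 11] [ 0.584 -0.07   0.273]
281 190 [90 88 89] [0.554 0.035 0.258]
364 189 [1 3 1] [ 0.556 -0.18   0.251]
260 198 [151 155 150] [0.567 0.104 0.085]
373 218 [195 194 188] [ 0.504 -0.234  0.08 ]
250 240 [70 68 74] [0.445 0.14  0.026]
340 240 [182 181 177] [ 0.439 -0.133  0.082]
```

View pics/topz.png

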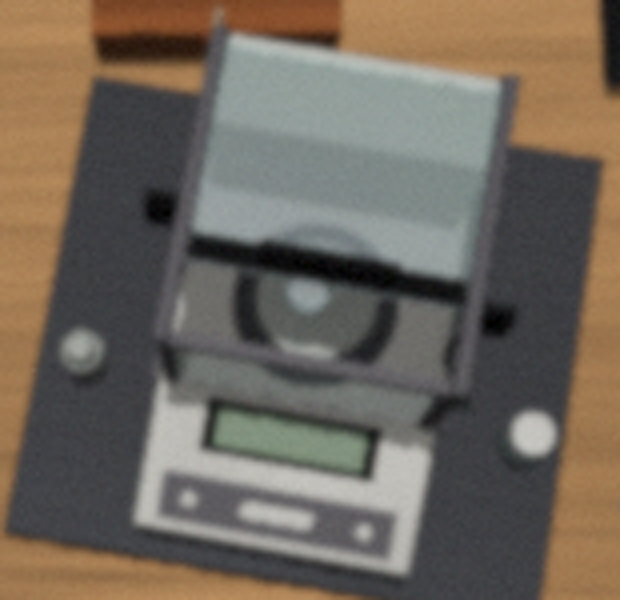

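View pics/scz.png

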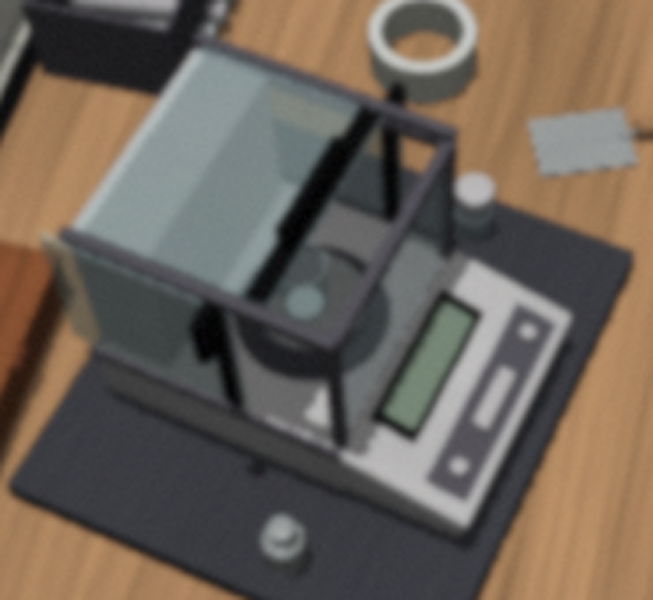

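The top crop (4x) shows the keys at (187,497), (276,514) and (364,531). The left tab is near (160,208), the right tab near (497,320), and the top grip spans (260-400, 245-275). The scene crop shows the left tab at about (207,330).

```bash
python3 - <<'E'
from h import *
c=cam('top'); s=cam('scene')
T=lambda x,y:(240+x/4-.375,110+y/4-.375)
S=lambda x,y:(165+x/3.53-.36,105+y/3.53-.36)
for n,p in dict(powr=(187,497),tare=(276,514),menu=(364,531)).items(): print(n,onz(c,*T(*p),.085).round(4),dep(c,*T(*p)).round(4))
for n,p in dict(powr=(459,466),tare=(493,398),menu=(528,330)).items(): print('S',n,onz(s,*S(*p),.085).round(4),dep(s,*S(*p)).round(4))
for n,p in dict(LB=(220,25),LF=(160,340),RB=(515,80),RF=(463,395)).items(): print(n,onz(c,*T(*p),.26).round(4))
for n,p in dict(LB=(205,42),LF=(335,345),RB=(70,232),RF=(452,135)).items(): print('S',n,onz(s,*S(*p),.26).round(4))
for n,p in dict(gl=(262,255),gr=(398,275),gm=(330,262)).items(): print(n,onz(c,*T(*p),.281).round(4),dep(c,*T(*p)).round(4))
print('left tab top view depth')
for img,cc,(u0,u1,v0,v1) in(('T',c,(275,285,157,168)),('T',c,(358,370,185,196)),('S',s,(217,232,188,212)),('S',s,(272,282,125,140))):
    print(img,u0,v0)
    for v in range(v0,v1):
        for u in range(u0,u1):
            if cc['img'][v,u].max()<30:
                p=dep(cc,u,v); print((u,v),p.round(3).tolist(),end=' ')
    print()
E
```

```text
powr [0.4577 0.0253 0.085 ] [0.458  0.0254 0.0821]
tare [ 0.4446 -0.0405  0.085 ] [ 0.4446 -0.0406  0.0842]
menu [ 0.4315 -0.1052  0.085 ] [ 0.4313 -0.105   0.0876]
S powr [0.4525 0.0247 0.085 ] [0.4524 0.0252 0.086 ]
S tare [ 0.4404 -0.0391  0.085 ] [ 0.4404 -0.0391  0.0848]
S menu [ 0.4269 -0.106   0.085 ] [ 0.4272 -0.1085  0.0809]
LB [ 0.7545 -0.0019  0.26  ]
LF [0.5414 0.0386 0.26  ]
RB [ 0.7133 -0.1954  0.26  ]
RF [ 0.5038 -0.1541  0.26  ]
S LB [ 0.704  -0.1899  0.26  ]
S LF [0.5382 0.0409 0.26  ]
S RB [ 0.7435 -0.0024  0.26  ]
S RF [ 0.5029 -0.1496  0.26  ]
gl [ 0.5915 -0.027   0.281 ] [ 0.5917 -0.027   0.2799]
gr [ 0.5775 -0.1126  0.281 ] [ 0.5789 -0.1133  0.275 ]
gm [ 0.5864 -0.0699  0.281 ] [ 0.587  -0.0701  0.2788]
left tab top view depth
T 275 157
(278, 158) [0.64, 0.043, 0.256] (278, 159) [0.638, 0.043, 0.256] (279, 159) [0.638, 0.04, 0.256] (280, 159) [0.638, 0.038, 0.253] (281, 159) [0.637, 0.035, 0.257] (282, 159) [0.637, 0.032, 0.259] (277, 160) [0.636, 0.045, 0.253] (278, 160) [0.635, 0.043, 0.255] (279, 160) [0.636, 0.04, 0.252] (280, 160) [0.635, 0.038, 0.254] (281
[... 6642 characters left out ...]
9) [0.632, 0.027, 0.163] (229, 209) [0.629, 0.026, 0.163] (230, 209) [0.625, 0.029, 0.169] (228, 210) [0.632, 0.027, 0.157] (229, 210) [0.629, 0.027, 0.159] (230, 210) [0.625, 0.029, 0.165] (228, 211) [0.633, 0.026, 0.15] (229, 211) [0.63, 0.027, 0.153] (230, 211) [0.626, 0.029, 0.159] (231, 211) [0.623, 0.029, 0.159] 
S 272 125
(276, 130) [0.556, -0.183, 0.256] (277, 130) [0.553, -0.183, 0.257] (278, 130) [0.55, -0.182, 0.259] (276, 131) [0.555, -0.179, 0.257] (277, 131) [0.553, -0.182, 0.255] (278, 131) [0.55, -0.182, 0.255] (276, 132) [0.554, -0.177, 0.256] (277, 132) [0.551, -0.177, 0.257] (278, 132) [0.55, -0.181, 0.252] (277, 133) [0.551, -0.174, 0.256] (278, 133) [0.55, -0.181, 0.248]
```

Yaw is about -11.1° and the origin is near (0.588,-0.069). Both tabs come out at balance y ±113 mm and tops at z≈0.254, which matches the sizes given. First I raise the arm, then move above the roof behind the top grip.

Call:
drive_tool:
  rows:
    - {"xyz": [0, 0, -60], "twist": 0, "claw": 1}
    - {"xyz": [0, 0, -130], "twist": 0, "claw": 1}
    - {"xyz": [-600, -492, -130], "twist": 77, "claw": 1}
    - {"xyz": [-600, -492, -130], "twist": 77, "claw": 1}
    - {"xyz": [-600, -492, -130], "twist": 77, "claw": 1}
    - {"xyz": [-600, -492, -130], "twist": 77, "claw": 1}
    - {"xyz": [-600, -492, -130], "twist": 77, "claw": 1}
    - {"xyz": [-600, -492, -130], "twist": 77, "claw": 1}
    - {"xyz": [-600, -492, -130], "twist": 77, "claw": 1}
    - {"xyz": [-600, -492, -130], "twist": 77, "claw": 1}
    - {"xyz": [-600, -492, -130], "twist": 77, "claw": 1}
    - {"xyz": [-600, -492, -130], "twist": 77, "claw": 1}

```text
t: 1.8
eef_pos: [0.5552, 0.0581, 0.3602]
tool_rot: [-0.0, 0.77, 0.637, 0.0]
force: [0.8, 0.2, 0.3]
opening: -0.001
grip_force: 0.0
```

Call:
drive_tool:
  rows:
    - {"xyz": [-118, 91, 0], "twist": 0, "claw": 1}
    - {"xyz": [-118, 91, 0], "twist": 0, "claw": 1}
    - {"xyz": [-118, 91, 0], "twist": 0, "claw": 1}
    - {"xyz": [-118, 91, 0], "twist": 0, "claw": 1}
    - {"xyz": [-118, 91, 40], "twist": 0, "claw": 1}
    - {"xyz": [-118, 91, 40], "twist": 0, "claw": 1}

```text
t: 2.55
eef_pos: [0.6199, -0.0707, 0.3172]
tool_rot: [-0.002, 0.77, 0.638, -0.002]
force: [0.6, 0.1, 1.7]
opening: -0.006
grip_force: 0.0
```

```bash
python3 - <<'E'
from h import *
c=cam('wrist'); s=cam('scene'); print(env.sense()['eef_pos'],env.sense()['force'])
b=cv2.resize(s['img'][85:275,165:365],(600,570),interpolation=cv2.INTER_CUBIC)
cv2.imwrite('pics/w1.png',np.hstack([cv2.resize(c['img'],(400,300)),cv2.resize(b,(400,300))])[:,:,::-1])
E
```

```text
[ 0.62187805 -0.07187963  0.32063028] [-0.82909712  0.90898059  0.43126189]
```

View pics/w1.png

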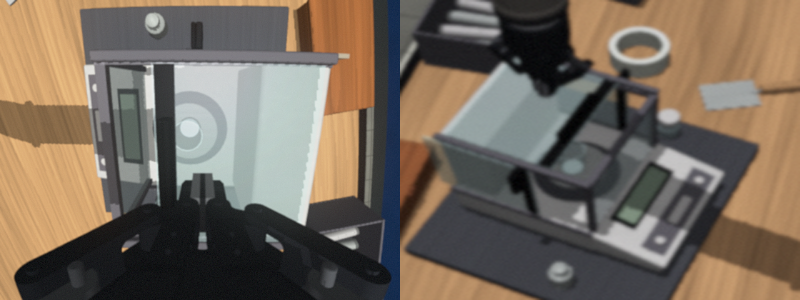

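The wrist view shows the fingers (205,180) over the pane, behind the top grip bar (x≈165, image left is the balance front). Next I lower the tip and push to the front.

Call:
drive_tool:
  rows:
    - {"xyz": [0, 0, 30], "claw": 1, "twist": 0}
    - {"xyz": [0, 0, 51], "claw": 1, "twist": 0}
    - {"xyz": [0, 0, 51], "claw": 1, "twist": 0}
    - {"xyz": [0, -8, 51], "claw": 1, "twist": 0}
    - {"xyz": [0, -16, 51], "claw": 1, "twist": 0}
    - {"xyz": [0, -22, 51], "claw": 1, "twist": 0}
    - {"xyz": [0, -28, 51], "claw": 1, "twist": 0}
    - {"xyz": [0, -34, 51], "claw": 1, "twist": 0}
    - {"xyz": [0, -40, 51], "claw": 1, "twist": 0}
    - {"xyz": [0, -46, 51], "claw": 1, "twist": 0}
    - {"xyz": [0, -52, 51], "claw": 1, "twist": 0}
    - {"xyz": [0, -58, 51], "claw": 1, "twist": 0}

```text
t: 4.15
eef_pos: [0.5645, -0.0621, 0.2687]
tool_rot: [-0.0, 0.771, 0.637, -0.0]
force: [1.0, 0.4, 0.3]
opening: -0.002
grip_force: 0.7
```

Call:
drive_tool:
  rows:
    - {"xyz": [0, -4, 0], "claw": 1, "twist": 0}
    - {"xyz": [0, -8, 0], "claw": 1, "twist": 0}

```text
t: 4.4
eef_pos: [0.5568, -0.0606, 0.2687]
tool_rot: [-0.0, 0.771, 0.637, -0.0]
force: [1.5, 1.2, 0.5]
opening: -0.001
grip_force: 0.7
```

Call:
drive_tool:
  rows:
    - {"xyz": [0, -3, 0], "claw": 1, "twist": 0}
    - {"xyz": [0, -6, 0], "claw": 1, "twist": 0}
    - {"xyz": [0, -9, 0], "claw": 1, "twist": 0}

```text
t: 4.78
eef_pos: [0.5512, -0.0596, 0.2693]
tool_rot: [0.003, 0.771, 0.637, 0.002]
force: [17.2, -1.8, -10.3]
opening: -0.006
grip_force: 8.6
```

Call:
drive_tool:
  rows:
    - {"xyz": [0, -2, 0], "claw": 1, "twist": 0}
    - {"xyz": [0, -4, 0], "claw": 1, "twist": 0}

```text
t: 5.03
eef_pos: [0.5507, -0.0595, 0.2697]
tool_rot: [0.006, 0.771, 0.637, 0.005]
force: [29.0, -5.1, -20.5]
opening: 0.001
grip_force: 14.0
```

Call:
drive_tool:
  rows:
    - {"xyz": [0, -2, 0], "claw": 1, "twist": 0}
    - {"xyz": [0, -4, 0], "claw": 1, "twist": 0}

```text
t: 5.28
eef_pos: [0.5499, -0.0594, 0.2716]
tool_rot: [0.009, 0.771, 0.637, 0.007]
force: [29.0, -5.2, -5.8]
opening: -0.001
grip_force: 12.4
```

The door stopped hard after roughly 60 mm of travel, as expected. Now I back off, lift, and move behind the left tab.

Call:
drive_tool:
  rows:
    - {"xyz": [0, 14, 0], "claw": 1, "twist": 0}
    - {"xyz": [0, 30, 0], "claw": 1, "twist": 0}
    - {"xyz": [0, 30, -40], "claw": 1, "twist": 0}
    - {"xyz": [0, 30, -76], "claw": 1, "twist": 0}
    - {"xyz": [55, 70, -76], "claw": 1, "twist": 0}
    - {"xyz": [118, 109, -76], "claw": 1, "twist": 0}
    - {"xyz": [118, 109, -76], "claw": 1, "twist": 0}
    - {"xyz": [118, 109, -76], "claw": 1, "twist": 0}
    - {"xyz": [118, 109, -50], "claw": 1, "twist": 0}
    - {"xyz": [118, 109, -50], "claw": 1, "twist": 0}

```text
t: 6.52
eef_pos: [0.6675, 0.0354, 0.3173]
tool_rot: [-0.001, 0.772, 0.636, -0.002]
force: [0.3, -0.6, 1.1]
opening: -0.001
grip_force: 0.0
```

```bash
python3 - <<'E'
from h import *
c=cam('wrist'); s=cam('scene'); e=env.sense();print(e['eef_pos'],e['force'])
b=s['img'][85:275,165:365]
cv2.imwrite('pics/w2.png',np.hstack([cv2.resize(c['img'],(400,300)),cv2.resize(b,(400,300),interpolation=cv2.INTER_CUBIC)])[:,:,::-1])
E
```

```text
[0.66901371 0.0360796  0.31964726] [-0.86248871  0.96515777 -0.02405809]
```

View pics/w2.png

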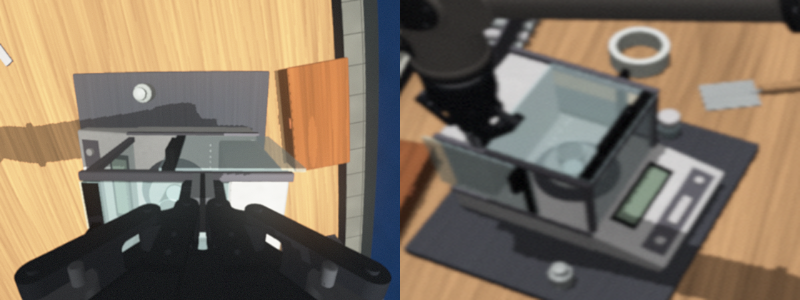

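The top door is shut, with its grip at the chamber front. In the wrist view the left tab is at (175,155) and the fingers are at (203,180). Before descending I'll check the offset by projection.

```bash
python3 - <<'E'
from h import *
c=cam('wrist'); e=env.sense(); p=e['eef_pos']; print(p)
k=400/560
o=np.array([.5877,-.0685]); psi=np.radians(-11.1); X=np.array([np.cos(psi),np.sin(psi)]); Y=np.array([-X[1],X[0]])
for n,q in dict(tip=p,tipdown=[p[0],p[1],.225]).items(): print(n,proj(c,q)*k)
for n,(x,y,z) in dict(tabtopIR=(.029,.102,.254),tabtopOR=(.029,.124,.254),tabtopOF=(.019,.124,.254),strip0=(-.06,.105,.26),strip1=(.08,.105,.26)).items(): print(n,proj(c,[*(o+x*X+y*Y),z])*k)
print('tip bal',(p[:2]-o)@X,(p[:2]-o)@Y)
# depth points of black tab
for v in range(188,232,2):
  for u in range(228,262,3):
    if c['img'][v,u].max()<25:
      q=dep(c,u,v); d=q[:2]-o; 
      if q[2]>.2: print((u,v),np.round([d@X,d@Y,q[2]],3).tolist(),end=' ')
E
```

```text
[0.66945943 0.03644685 0.32008   ]
tip [202.50509942 183.46815029]
tipdown [202.50258456 145.77543083]
tabtopIR [171.95156429 169.47567701]
tabtopOR [171.13389848 148.79683427]
tabtopOF [161.05447759 148.76715955]
strip0 [ 82.8596921 168.3602044]
strip1 [222.71476902 169.13443553]
tip bal 0.060025358938405264 0.11872405848328256
```

Call:
drive_tool:
  rows:
    - {"xyz": [1, 0, 30], "claw": 1, "twist": 0}
    - {"xyz": [1, 0, 60], "claw": 1, "twist": 0}
    - {"xyz": [1, 0, 60], "claw": 1, "twist": 0}

```text
t: 7.05
eef_pos: [0.6686, 0.0386, 0.2577]
tool_rot: [-0.001, 0.771, 0.637, -0.001]
force: [-0.4, -0.1, -1.0]
opening: 0.004
grip_force: 0.0
```

Call:
drive_tool:
  rows:
    - {"xyz": [0, 0, 20], "claw": 1, "twist": 0}
    - {"xyz": [0, 0, 38], "claw": 1, "twist": 0}
    - {"xyz": [0, 0, 38], "claw": 1, "twist": 0}

```text
t: 7.42
eef_pos: [0.6687, 0.0389, 0.2191]
tool_rot: [-0.001, 0.771, 0.637, -0.001]
force: [-0.7, 0.1, -0.3]
opening: 0.005
grip_force: 0.0
```

Call:
drive_tool:
  rows:
    - {"xyz": [0, -5, 0], "claw": 1, "twist": 0}
    - {"xyz": [0, -10, 0], "claw": 1, "twist": 0}
    - {"xyz": [0, -15, 0], "claw": 1, "twist": 0}
    - {"xyz": [0, -20, 0], "claw": 1, "twist": 0}
    - {"xyz": [0, -25, 0], "claw": 1, "twist": 0}
    - {"xyz": [0, -30, 0], "claw": 1, "twist": 0}

```text
t: 8.18
eef_pos: [0.6403, 0.0445, 0.2212]
tool_rot: [0.0, 0.771, 0.637, 0.0]
force: [1.8, 0.3, 0.5]
opening: 0.001
grip_force: 0.7
```

Call:
drive_tool:
  rows:
    - {"xyz": [0, -6, 0], "claw": 1, "twist": 0}
    - {"xyz": [0, -12, 0], "claw": 1, "twist": 0}
    - {"xyz": [0, -18, 0], "claw": 1, "twist": 0}
    - {"xyz": [0, -24, 0], "claw": 1, "twist": 0}
    - {"xyz": [0, -30, 0], "claw": 1, "twist": 0}
    - {"xyz": [0, -36, 0], "claw": 1, "twist": 0}
    - {"xyz": [0, -42, 0], "claw": 1, "twist": 0}
    - {"xyz": [0, -47, 0], "claw": 1, "twist": 0}
    - {"xyz": [0, -50, 0], "claw": 1, "twist": 0}

```text
t: 9.3
eef_pos: [0.5908, 0.0539, 0.2207]
tool_rot: [-0.0, 0.771, 0.637, -0.0]
force: [1.3, 0.2, -1.0]
opening: -0.001
grip_force: 0.7
```

Call:
drive_tool:
  rows:
    - {"xyz": [0, -3, 0], "claw": 1, "twist": 0}
    - {"xyz": [0, -6, 0], "claw": 1, "twist": 0}

```text
t: 9.55
eef_pos: [0.5851, 0.0549, 0.2208]
tool_rot: [0.0, 0.771, 0.637, -0.0]
force: [1.5, -0.1, -0.1]
opening: -0.003
grip_force: 0.7
```

Call:
drive_tool:
  rows:
    - {"xyz": [0, -3, 0], "claw": 1, "twist": 0}
    - {"xyz": [0, -6, 0], "claw": 1, "twist": 0}

```text
t: 9.8
eef_pos: [0.5792, 0.0561, 0.2208]
tool_rot: [-0.0, 0.771, 0.637, -0.0]
force: [2.1, 0.8, -0.6]
opening: -0.006
grip_force: 0.7
```

Call:
drive_tool:
  rows:
    - {"xyz": [0, -3, 0], "claw": 1, "twist": 0}
    - {"xyz": [0, -5, 0], "claw": 1, "twist": 0}

```text
t: 10.05
eef_pos: [0.5755, 0.0568, 0.221]
tool_rot: [0.001, 0.771, 0.637, 0.001]
force: [9.2, -0.5, -7.1]
opening: 0.004
grip_force: 4.7
```

Call:
drive_tool:
  rows:
    - {"xyz": [0, -2, 0], "claw": 1, "twist": 0}
    - {"xyz": [0, -3, 0], "claw": 1, "twist": 0}

```text
t: 10.3
eef_pos: [0.5754, 0.0567, 0.2212]
tool_rot: [0.004, 0.771, 0.637, 0.003]
force: [19.1, -1.7, -14.8]
opening: 0.001
grip_force: 9.0
```

Call:
drive_tool:
  rows:
    - {"xyz": [0, -2, 0], "claw": 1, "twist": 0}
    - {"xyz": [0, -3, 0], "claw": 1, "twist": 0}

```text
t: 10.55
eef_pos: [0.5754, 0.0567, 0.2214]
tool_rot: [0.006, 0.771, 0.637, 0.005]
force: [29.7, -4.1, -22.7]
opening: 0.0
grip_force: 14.3
```

The left door is shut. Next is the right tab.

Call:
drive_tool:
  rows:
    - {"xyz": [0, 10, 0], "claw": 1, "twist": 0}
    - {"xyz": [0, 30, 0], "claw": 1, "twist": 0}
    - {"xyz": [0, 30, -60], "claw": 1, "twist": 0}
    - {"xyz": [0, 30, -124], "claw": 1, "twist": 0}
    - {"xyz": [0, 30, -124], "claw": 1, "twist": 0}
    - {"xyz": [-241, 67, -124], "claw": 1, "twist": 0}
    - {"xyz": [-241, 67, -124], "claw": 1, "twist": 0}
    - {"xyz": [-241, 67, -124], "claw": 1, "twist": 0}
    - {"xyz": [-241, 67, -124], "claw": 1, "twist": 0}
    - {"xyz": [-241, 67, -124], "claw": 1, "twist": 0}
    - {"xyz": [-241, 67, -100], "claw": 1, "twist": 0}
    - {"xyz": [-241, 67, -100], "claw": 1, "twist": 0}

```text
t: 12.05
eef_pos: [0.5878, -0.1894, 0.3183]
tool_rot: [-0.002, 0.77, 0.638, -0.001]
force: [-0.3, 0.1, 0.4]
opening: 0.001
grip_force: 0.0
```

```bash
python3 - <<'E'
from h import *
c=cam('wrist'); s=cam('scene'); e=env.sense();p=e['eef_pos'];print(p,e['force'])
o=np.array([.5877,-.0685]); psi=np.radians(-11.1); X=np.array([np.cos(psi),np.sin(psi)]); Y=np.array([-X[1],X[0]])
print('tip bal',(p[:2]-o)@X,(p[:2]-o)@Y)
k=400/560
for n,q in dict(tip=p,tipdown=[p[0],p[1],.225]).items(): print(n,proj(c,q)*k)
for n,(x,y,z) in dict(IR=(-.006,-.102,.254),OR=(-.006,-.124,.254),strip=(-.06,-.105,.26)).items(): print(n,proj(c,[*(o+x*X+y*Y),z])*k)
b=s['img'][85:275,165:365]
cv2.imwrite('pics/w3.png',np.hstack([cv2.resize(c['img'],(400,300)),cv2.resize(b,(400,300),interpolation=cv2.INTER_CUBIC)])[:,:,::-1])
E
```

```text
[ 0.5890338  -0.19019146  0.32062994] [0.12267739 0.45658162 0.06225653]
tip bal 0.024737123356525524 -0.1191581532628297
tip [203.88682947 185.93729802]
tipdown [203.84022087 147.03198305]
IR [172.28721458 138.36020608]
OR [172.99753309 159.74220052]
strip [115.31740207 142.60300188]
```

View pics/w3.png

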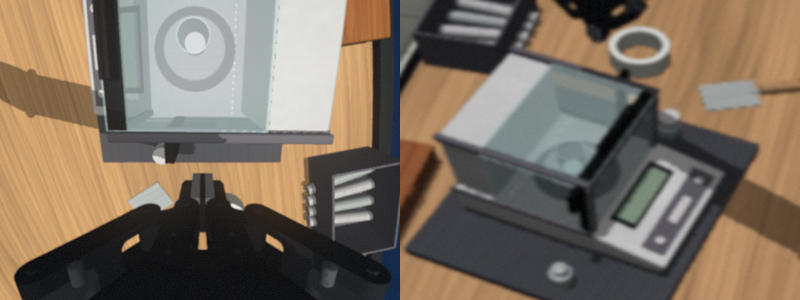

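The top and left doors are both shut, and the right tab is at (172,152) as predicted. Descending and pushing.

Call:
drive_tool:
  rows:
    - {"xyz": [0, 0, 50], "claw": 1, "twist": 0}
    - {"xyz": [0, 0, 75], "claw": 1, "twist": 0}
    - {"xyz": [0, 0, 99], "claw": 1, "twist": 0}
    - {"xyz": [0, 0, 99], "claw": 1, "twist": 0}

```text
t: 12.65
eef_pos: [0.5886, -0.1902, 0.221]
tool_rot: [-0.001, 0.77, 0.638, -0.001]
force: [-0.1, -0.6, 1.4]
opening: -0.001
grip_force: 0.0
```

Call:
drive_tool:
  rows:
    - {"xyz": [0, -6, 0], "claw": 1, "twist": 0}
    - {"xyz": [0, -12, 0], "claw": 1, "twist": 0}
    - {"xyz": [0, -18, 0], "claw": 1, "twist": 0}
    - {"xyz": [0, -24, 0], "claw": 1, "twist": 0}
    - {"xyz": [0, -30, 0], "claw": 1, "twist": 0}

```text
t: 13.28
eef_pos: [0.5597, -0.1855, 0.2223]
tool_rot: [0.0, 0.771, 0.637, 0.0]
force: [1.6, -0.6, 1.3]
opening: 0.0
grip_force: 0.7
```

Call:
drive_tool:
  rows:
    - {"xyz": [0, -6, 0], "claw": 1, "twist": 0}
    - {"xyz": [0, -12, 0], "claw": 1, "twist": 0}
    - {"xyz": [0, -17, 0], "claw": 1, "twist": 0}
    - {"xyz": [0, -22, 0], "claw": 1, "twist": 0}
    - {"xyz": [0, -25, 0], "claw": 1, "twist": 0}

```text
t: 13.9
eef_pos: [0.5348, -0.1806, 0.2218]
tool_rot: [-0.0, 0.771, 0.637, 0.0]
force: [2.2, -0.2, 0.6]
opening: 0.002
grip_force: 0.7
```

Call:
drive_tool:
  rows:
    - {"xyz": [0, -3, 0], "claw": 1, "twist": 0}
    - {"xyz": [0, -5, 0], "claw": 1, "twist": 0}

```text
t: 14.15
eef_pos: [0.5301, -0.1797, 0.2218]
tool_rot: [-0.0, 0.771, 0.637, 0.0]
force: [1.5, -0.4, 0.2]
opening: -0.0
grip_force: 0.6
```

Call:
drive_tool:
  rows:
    - {"xyz": [0, -2, 0], "claw": 1, "twist": 0}
    - {"xyz": [0, -4, 0], "claw": 1, "twist": 0}

```text
t: 14.4
eef_pos: [0.5284, -0.1794, 0.222]
tool_rot: [0.002, 0.77, 0.637, 0.001]
force: [13.0, -2.0, -8.9]
opening: -0.0
grip_force: 6.3
```

Call:
drive_tool:
  rows:
    - {"xyz": [0, -2, 0], "claw": 1, "twist": 0}
    - {"xyz": [0, -2, 0], "claw": 1, "twist": 0}

```text
t: 14.65
eef_pos: [0.5284, -0.1794, 0.2222]
tool_rot: [0.004, 0.77, 0.638, 0.002]
force: [16.5, -4.5, -12.1]
opening: 0.004
grip_force: 8.0
```

All three doors have reached their stops; left and right ended at matching positions. Next I retreat and hover over the tare key, turned 90° to keep the knuckles clear of the chamber front.

Call:
drive_tool:
  rows:
    - {"xyz": [0, 10, 0], "claw": 1, "twist": 0}
    - {"xyz": [0, 28, 0], "claw": 1, "twist": 0}
    - {"xyz": [0, 28, -60], "claw": 1, "twist": 0}
    - {"xyz": [0, 28, -124], "claw": 1, "twist": 0}
    - {"xyz": [0, 28, -124], "claw": 1, "twist": 0}
    - {"xyz": [120, -108, -124], "claw": 1, "twist": 90}
    - {"xyz": [120, -108, -124], "claw": 1, "twist": 90}
    - {"xyz": [120, -108, -124], "claw": 1, "twist": 90}
    - {"xyz": [120, -108, -124], "claw": 1, "twist": 90}
    - {"xyz": [120, -108, -124], "claw": 1, "twist": 90}
    - {"xyz": [120, -108, -124], "claw": 1, "twist": 90}
    - {"xyz": [120, -108, -124], "claw": 1, "twist": 90}

```text
t: 16.15
eef_pos: [0.4397, -0.0407, 0.3448]
tool_rot: [-0.0, 0.995, 0.096, -0.001]
force: [0.3, -0.0, -0.4]
opening: -0.001
grip_force: 0.0
```

Call:
drive_tool:
  rows:
    - {"xyz": [0, 0, 0], "claw": 1, "twist": 16}
    - {"xyz": [0, 0, 0], "claw": 1, "twist": 16}
    - {"xyz": [0, 0, 60], "claw": 1, "twist": 16}
    - {"xyz": [0, 0, 120], "claw": 1, "twist": 16}
    - {"xyz": [0, 0, 180], "claw": 1, "twist": 16}
    - {"xyz": [0, 0, 200], "claw": 1, "twist": 16}
    - {"xyz": [0, 0, 200], "claw": 1, "twist": 16}

```text
t: 17.02
eef_pos: [0.4384, -0.041, 0.1439]
tool_rot: [0.001, 0.999, -0.041, -0.003]
force: [0.3, -0.3, -0.1]
opening: -0.001
grip_force: 0.0
```

```bash
python3 - <<'E'
from h import *
c=cam('wrist'); t=cam('top'); e=env.sense();p=e['eef_pos'];print(p,e['force'],e['tool_rot'])
o=np.array([.5877,-.0685]); psi=np.radians(-11.1); X=np.array([np.cos(psi),np.sin(psi)]); Y=np.array([-X[1],X[0]])
print('tip bal',(p[:2]-o)@X,(p[:2]-o)@Y)
k=400/560
for n,q in dict(tip=p,key=[.4425,-.040,.084]).items(): print(n,proj(c,q)*k)
print('tip top',proj(t,p))
b=t['img'][110:260,240:440]
cv2.imwrite('pics/w4.png',np.hstack([cv2.resize(c['img'],(400,300)),cv2.resize(b,(400,300),interpolation=cv2.INTER_CUBIC)])[:,:,::-1])
E
```

```text
[ 0.44071923 -0.04083581  0.14614421] [ 1.05419245 -0.04672751  0.70794994] [-4.51808446e-05  9.99155052e-01 -4.10983602e-02 -3.22535610e-04]
tip bal -0.14955711081969467 -0.0011503641144279492
tip [200.41121015 183.57924391]
key [199.78990224 152.99897384]
tip top [309.51463989 237.5439092 ]
```

View pics/w4.png

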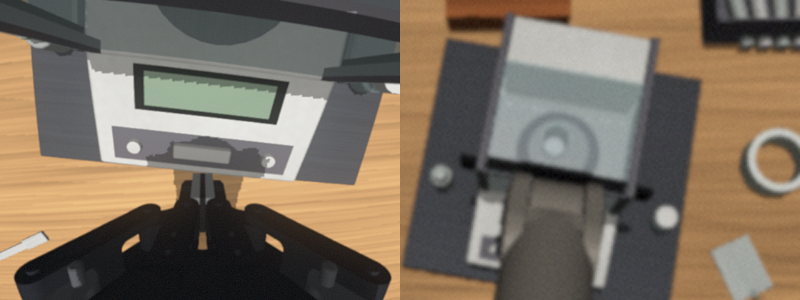

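The wrist view shows the key at (201,153), which matches the prediction of (200,153). The top view shows all three grips at the front. Now I press gently in small steps.

Call:
drive_tool:
  rows:
    - {"xyz": [0, 0, 30], "claw": 1, "twist": 0}
    - {"xyz": [0, 0, 48], "claw": 1, "twist": 0}
    - {"xyz": [0, 0, 54], "claw": 1, "twist": 0}
    - {"xyz": [0, 0, 54], "claw": 1, "twist": 0}

```text
t: 17.62
eef_pos: [0.4413, -0.0405, 0.0926]
tool_rot: [-0.0, 0.999, -0.041, 0.0]
force: [1.0, 0.4, -0.7]
opening: -0.002
grip_force: 0.0
```

Call:
drive_tool:
  rows:
    - {"xyz": [0, 0, 2], "claw": 1, "twist": 0}
    - {"xyz": [0, 0, 4], "claw": 1, "twist": 0}
    - {"xyz": [0, 0, 4], "claw": 1, "twist": 0}

```text
t: 18.0
eef_pos: [0.4408, -0.0405, 0.088]
tool_rot: [-0.0, 0.999, -0.041, -0.0]
force: [0.6, -0.4, 0.1]
opening: 0.0
grip_force: 0.0
```

Call:
drive_tool:
  rows:
    - {"xyz": [0, 0, 1], "claw": 1, "twist": 0}
    - {"xyz": [0, 0, 2], "claw": 1, "twist": 0}
    - {"xyz": [0, 0, 2], "claw": 1, "twist": 0}

```text
t: 18.38
eef_pos: [0.4409, -0.0405, 0.0859]
tool_rot: [-0.0, 0.999, -0.041, -0.0]
force: [-0.2, -0.2, 2.5]
opening: 0.003
grip_force: 1.0
```

Call:
drive_tool:
  rows:
    - {"xyz": [0, 0, 1], "claw": 1, "twist": 0}
    - {"xyz": [0, 0, 2], "claw": 1, "twist": 0}
    - {"xyz": [0, 0, 2], "claw": 1, "twist": 0}

```text
t: 18.75
eef_pos: [0.4413, -0.0406, 0.084]
tool_rot: [-0.0, 0.999, -0.041, 0.0]
force: [2.2, 0.1, 3.4]
opening: -0.001
grip_force: 1.8
```

Call:
drive_tool:
  rows:
    - {"xyz": [0, 0, 1], "claw": 1, "twist": 0}
    - {"xyz": [0, 0, 2], "claw": 1, "twist": 0}
    - {"xyz": [0, 0, 2], "claw": 1, "twist": 0}

```text
t: 19.12
eef_pos: [0.4417, -0.0407, 0.0823]
tool_rot: [-0.0, 0.999, -0.041, 0.001]
force: [1.1, -1.5, 7.4]
opening: -0.001
grip_force: 3.9
```

Call:
drive_tool:
  rows:
    - {"xyz": [0, 0, 1], "claw": 1, "twist": 0}
    - {"xyz": [0, 0, 1], "claw": 1, "twist": 0}

```text
t: 19.38
eef_pos: [0.4418, -0.0407, 0.0818]
tool_rot: [-0.001, 0.999, -0.041, 0.001]
force: [-1.3, -0.1, 18.4]
opening: -0.001
grip_force: 9.2
```

The key bottomed out after about 4 mm of travel. I release it and retreat upward.

Call:
drive_tool:
  rows:
    - {"xyz": [0, 0, -8], "claw": 1, "twist": 0}
    - {"xyz": [0, 0, -30], "claw": 1, "twist": 0}
    - {"xyz": [0, 0, -90], "claw": 1, "twist": 0}
    - {"xyz": [0, 0, -150], "claw": 1, "twist": 0}
    - {"xyz": [0, 0, -210], "claw": 1, "twist": 0}
    - {"xyz": [0, 0, -270], "claw": 1, "twist": 0}
    - {"xyz": [0, 200, -270], "claw": 1, "twist": 0}
    - {"xyz": [0, 200, -270], "claw": 1, "twist": 0}
    - {"xyz": [0, 200, -270], "claw": 1, "twist": 0}
    - {"xyz": [0, 200, -270], "claw": 1, "twist": 0}
    - {"xyz": [0, 200, -270], "claw": 1, "twist": 0}

```text
t: 20.75
eef_pos: [0.4232, -0.2405, 0.35]
tool_rot: [-0.0, 0.999, -0.042, -0.001]
force: [-0.1, 0.1, 0.5]
opening: -0.002
grip_force: 0.0
```

```bash
python3 - <<'E'
from h import *
c=cam('top'); s=cam('scene'); e=env.sense();print(e['eef_pos'],e['force'])
a=c['img'][110:260,240:440]; b=s['img'][85:275,165:365]
cv2.imwrite('pics/fin.png',np.hstack([cv2.resize(a,(400,300),interpolation=cv2.INTER_CUBIC),cv2.resize(b,(400,380),interpolation=cv2.INTER_CUBIC)[:300]])[:,:,::-1])
o=np.array([.5877,-.0685]); psi=np.radians(-11.1); X=np.array([np.cos(psi),np.sin(psi)]); Y=np.array([-X[1],X[0]])
# black pixels near grip heights in balance frame
for nm,cc in(('T',c),('S',s)):
  L=[];R=[];G=[]
  for v in range(90,270):
    for u in range(180,400):
      if cc['img'][v,u].max()<35 and cc['depth'][v,u]>0:
        q=dep(cc,u,v); d=q[:2]-o; x,y=d@X,d@Y
        if abs(x)<.12:
          if .245<q[2]<.26 and .108<y<.125: L.append(x)
          if .245<q[2]<.26 and -.125<y<-.108: R.append(x)
          if .272<q[2]<.29 and abs(y)<.05: G.append(x)
  print(nm,[(len(a),np.percentile(a,[5,50,95]).round(4).tolist()) for a in(L,R,G) if a])
E
```

```text
[ 0.42416783 -0.23865633  0.35008469] [-0.09147084  0.78286576 -0.02112211]
T [(18, [-0.0559, -0.0539, -0.0506]), (21, [-0.0567, -0.0541, -0.0504]), (101, [-0.0589, -0.0557, -0.0524])]
S [(35, [-0.0617, -0.0588, -0.0531]), (7, [-0.0609, -0.059, -0.057]), (122, [-0.0624, -0.0599, -0.0553])]
```

View pics/fin.png

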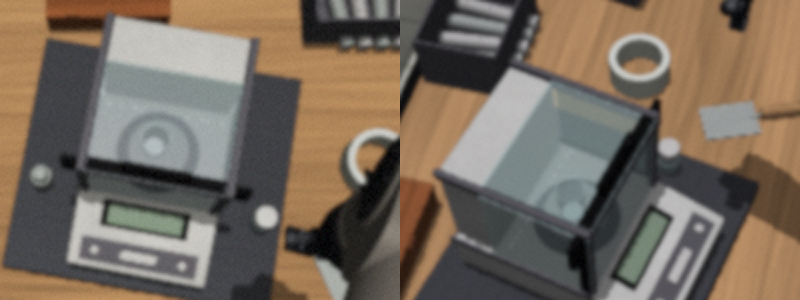

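The final view shows all three grips at the chamber front (left and right tabs at the same balance x), the key up, the beaker standing on the pan and the arm clear. Handing in.

```bash
python3 -c "
from workcell import env
print(env.finish_job())"
```

```text
the job is handed in; nothing more can be done
None
```

I pushed the top, left and right doors to their stops, pressed the tare key fully down and let it come up, touched nothing else on purpose, and handed the job in at about 21 s; contact forces reached about 38 N at the left stop, and the judge returned no verdict.

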